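Seat the hall torch in its V-rest charging dock and clamp it

ROBOT

A 6-joint arm with a two-finger parallel gripper is mounted at the origin on the work surface. World frame = base frame: x ahead of the robot, y to its left, z up, the work surface at z = 0. Lengths are in m, angles in rad, forces in N, time in s.
With the tool pointing down it reaches from about 0.325 to 0.9 m from the base axis. Payload 3.5 kg.
Tool frame: the origin (TCP) lies midway between the tips of the shut fingers; the grasp point (between the pads) lies 19 mm behind it; z points along the fingers, y is the line along which they close (so a half turn about z gives the same grasp; the last joint's range is limited). The gripper opens to 85 mm and grips with 20 to 120 N. Pads are 22 mm wide; open, the fingers measure 114 mm over their backs; the gripper's body (76 mm by 85 mm) begins 54 mm behind the grasp point. The pads swing forward as they close: fully open they stand 13 mm farther back than shut.
Start: joints at [1.132, 0.276, -0.026, 1.268, 0, 1.467], TCP at [0.206, 0.59, 0.231] pointing down, gripper open.
Joint ranges: [-3.12, 3.12], [-0.85, 1.88], [-1.08, 1.24], [-1.95, 2.15], [-1.57, 1.53], [-3.14, 3.14]. Speed limits (rad/s): [2.57, 2.57, 3.14, 3.14, 3.14, 3.14].

INTERFACE

Orientations are given as a 3x3 rotation matrix whose columns are the frame's x, y, z axes.
In Python, from bench import read_state, optics, sign_off gives the robot as it stands.
- The arm moves only by the shell command python3 -m crank 'ROWS' [FORCE]. ROWS is JSON, a list of rows, each an object of numbers: "tx", "ty", "tz": the shift along the tool's x, y, z in m; "spin": the turn about the tool's z in units of 5 degrees (1.0 is 5 degrees); "fingers": the finger opening in m, from 0 to 0.0854. In form: [{"tx": .., "ty": .., "tz": .., "spin": .., "fingers": ..}, ...]. A call has 1 to 8 rows; each row is the pose to reach, as a shift and turn from the pose commanded when the call began, along the tool's axes at that moment; what a row does not reach only later rows make up. A row lasts 1/12 s, in which the tool goes at most 41.7 mm and 7.16 degrees, less where a joint would pass 70% of its speed; a pose out of reach is approached as far as the arm can. A call with a gripper value outside its range is refused whole. The fingers move at their own pace and stop on an object; FORCE is the grip in N (left out, the last holds). Time passes only in rows, so rows that repeat a pose let the fingers close. It gives the time, the measured TCP pose, the force, the opening and the grip force at its end, in the units of the state.
- read_state(): the state, without advancing time (a new reading comes with each control period).
- optics.snapshot(name): name is "side" or "top" or "wrist"; returns a dict with "pixels" (400x640x3 uint8, red, green, blue), "fovy" (degrees; the focal length in pixels is half the picture's height over the tangent of half this angle, whatever the lens; pixels are square), "cx", "cy" (the principal point, pixels), "T" (4x4, takes a point from camera to world coordinates); the wrist camera has in their place "tool_from_camera" (4x4, takes a point from camera to tool coordinates, whose origin is the TCP and whose axes are the flange's). Camera axes: x right, y down, z forward; pixel columns grow to the right and rows downward; lengths in m; the calibration is good to about 2 mm. The wrist camera is an equidistant fisheye: a pixel r from the principal point sees the ray r / f radians off the axis. A picture is of the moment at which its call begins: read the wrist's pose just before it. There is no depth.
- sign_off(): hands the job in; it is judged then, once.
The state is a dict: "clock": time; "joint_pos": joint angles; "qvel": joint speeds; "effort": joint torques, N m; "eef_pos": TCP position; "tool_rot": TCP orientation; "force": force on the tool from outside, world axes, zero at the start; "ft_torque": the same for the moment, N m; "finger_gap": finger opening in m; "gripper_force": force on a finger pad.
Only numpy, scipy, OpenCV 4.12 (cv2) and the standard library are available. Lean on these libraries where they do the work, as an engineer would, in place of code of your own. Each camera call takes 0.05 s, during which the arm holds its last target. There are 200 camera calls.

TASK

Put the torch from the slate tray back in its charging dock: lower it gently into the two V rests just short of the bridge so that it settles centrally, then slide it along the Vs, tail first, under the bridge and press its tail on the steel contact plate with about 7 newtons for half a second. Let it go and press the clamp plunger straight down until its pad bears on the barrel with about 7 newtons (some 10 on the cap) for half a second, then let go. Never drop or jam the torch (over 20 newtons at plate or pad is too much), and leave the jar, bell and carabiner alone.

Things in the scene. Friction and masses are not known exactly. Their poses are not given: they have to be found in the camera images.
- torch_center (a point): Centre of the loose aluminium torch, half-way along, on its axis; about 300 g, 210 mm long, along its own y. Round barrel, 32 mm diameter, from 75 mm on the -y side to the flat tail 105 mm on the +y side. Gripped at the centre it is nearly balanced. It starts level across the tray's ribs, axis 34 mm above the shelf.
- torch_tail (a point): Centre of the torch's flat tail end (dark steel collar, small brass contact), 105 mm from its centre along its y. The other end is the head: hexagonal, 32 mm across flats, 37 mm across corners, 30 mm long, with a glass lens.
- tray: Slate-grey ceramic tray, fixed, 180 mm (x) by 270 mm (y), rim 22 mm high, walls 6 mm, floor 6 mm thick; two ribs across x, 18 mm high, at y = -88 and +70 mm, carry the torch. Origin: centre of the underside.
- seat (a point): Where the torch's centre lies when it is fully home in the dock, 55 mm above the shelf. Its y axis is the line of the Vs and points to the contact plate; z up, x across. To lower the torch short of the bridge, its centre is best about 36 mm back (y = -36 mm) from here.
- dock: Fixed birch dock, same axes as the seat; origin: underside, below the seat. Base 12 mm thick, 90 mm wide, y = -95 to +127 mm. Two 90-degree V rests, 72 mm wide, tops 53 mm above the shelf, at y = -74 to -56 and +25 to +79 mm; between them fingers can straddle the barrel down to the base. The Vs catch the barrel up to about 7 mm off-centre.
- bridge (a point): Centre of the top of the dock's bridge, 91 mm above the shelf and 92 mm from the seat along y. The bridge is 20 mm long in y, 12 mm thick, underside 79 mm above the shelf (8 mm over the barrel of a seated torch), legs 25 to 37 mm either side.
- stop: Rigid steel contact plate across the end of the dock, 50 mm wide, 60 mm high, 10 mm thick. Origin: the middle of the lower edge of its face towards the torch, 12 mm above the shelf (43 mm below the axis of the Vs). Its y axis points away from the torch; the torch tail comes to lie against this face.
- plunger (a joint): Travel of the clamp plunger in m: 0 fully up, grows as it is pressed down, 0.015 at the end of its range. It needs about 3.5 N to move and stays where it is left. Its pad meets the barrel of a seated torch at about 0.010. Plunger, barrel and Vs are rigid: past that point the force rises by some 20 N per mm.
- plunger_top (a point): Centre of the top of the plunger's steel cap, 28 mm in diameter, 8 mm thick, above the bridge (92 mm from the seat along its y); with the plunger fully up 62 mm above the axis of the Vs. Pressed straight down.
- jar: Bystander: upturned glass jar, 72 mm diameter, 95 mm high, loose. Origin: centre of its underside.
- bell: Bystander: stainless steel bell, dome 72 mm diameter, 50 mm high, loose. Origin: centre of its underside.
- carabiner: Bystander: blue plastic carabiner lying flat, 44 mm by 88 mm, 8 mm thick, loose. Origin: its centre on the underside.
There are look-alikes about, which are no part of the job. Of the things that look like the dock, the middle-sized one is meant. There is more than one size of the part that bears torch_center; the job needs the larger.

How it is judged:
By the outcome, as a careful person would: the job done as asked, in the order asked, and still so for the second after the job is handed in, with the robot touching nothing.
It also fails if it takes over 72 s, if anything falls off the work surface, if the arm or the gripper's body presses on something with over 40 N, if the wrist force passes 120 N, or if a joint passes its speed limit or range.

## Working session

There is one attempt and no reset: what is moved stays moved. The work goes in short steps, Python scripts to look and compute and a shell command to move; the robot and the scene stay as the last step left them, time stands still between calls to the robot, and variables do not carry over. Pictures are saved under pics/ and viewed, at most 10 in all, crops included, and the job is handed in when it is done.

```bash
ls; mkdir -p pics; python3 - <<'E'
from bench import read_state, optics
import cv2,numpy as np
s=read_state();print({k:np.round(v,3).tolist() for k,v in s.items()})
for n in("top","side","wrist"):
    d=optics.snapshot(n);cv2.imwrite(f"pics/{n}0.png",d["pixels"][:,:,::-1])
    np.savez(f"{n}0.npz",**d)
    print(n,d["fovy"],d["cx"],d["cy"],np.round(d.get("T",d.get("tool_from_camera")),4).tolist())
E
```

```text
pics
{'clock': 0.0, 'joint_pos': [1.132, 0.277, -0.028, 1.268, -0.0, 1.467], 'qvel': [0.0, -0.0, 0.001, -0.001, 0.0, -0.001], 'effort': [-0.001, -44.551, 29.52, 0.017, -0.0, 0.0], 'eef_pos': [0.206, 0.589, 0.23], 'tool_rot': [[-0.944, 0.33, -0.001], [0.33, 0.944, -0.002], [0.0, -0.002, -1.0]], 'force': [0.455, 0.558, 0.27], 'ft_torque': [0.008, 0.017, 0.003], 'gripper_force': 0.0, 'finger_gap': 0.085}
top 51.500057228966114 325.26891680650186 206.23447932323788 [[-0.0248, -0.9982, 0.0554, 0.4791], [-0.9996, 0.0256, 0.0145, 0.1173], [-0.0159, -0.055, -0.9984, 1.1538], [0.0, 0.0, 0.0, 1.0]]
side 47.2462319545612 320.1132087149898 196.83687253623523 [[0.9157, -0.3154, 0.2491, 0.2499], [-0.4017, -0.695, 0.5964, -0.6261], [-0.015, -0.6461, -0.7631, 1.0934], [0.0, 0.0, 0.0, 1.0]]
wrist 65.70646984690485 320.50901510046964 199.7902533996272 [[0.0005, -0.9602, -0.2793, 0.0712], [1.0, 0.0004, 0.0002, 0.0001], [-0.0001, -0.2793, 0.9602, -0.1428], [0.0, 0.0, 0.0, 1.0]]
```

View pics/top0.png

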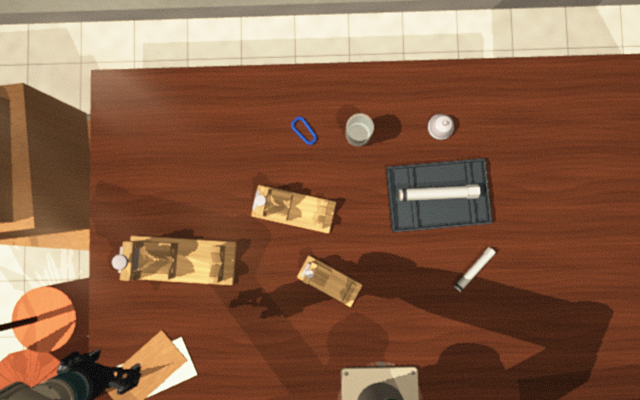

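View pics/side0.png

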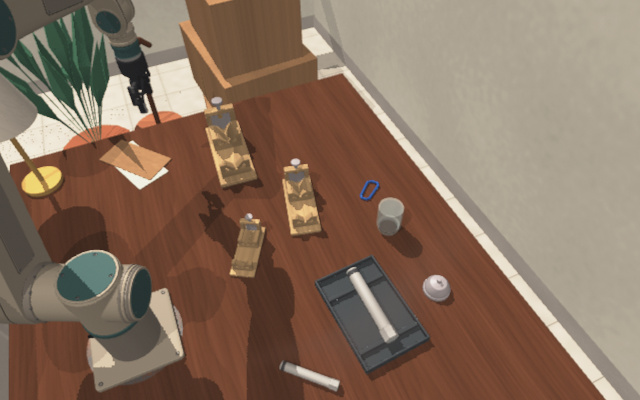

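The top view shows the tray at (440,195), with the torch's tail at about (400,194) and its head at about (478,192). The middle-sized dock is at about (293,209), with its plunger at about (260,200). I'll enlarge both views for pixel positions.

```bash
cat > h.py <<'E'
import numpy as np,cv2
from bench import read_state,optics
def ray(d,u,v,st=None):
    f=200/np.tan(np.radians(d["fovy"])/2); p=np.array([u-d["cx"],v-d["cy"]])/f
    if "tool_from_camera" in d:
        r=np.hypot(*p); c=np.array([*(p/r*np.sin(r)),np.cos(r)])
        M=np.eye(4);M[:3,:3]=st["tool_rot"];M[:3,3]=st["eef_pos"];T=M@d["tool_from_camera"]
    else: c=np.array([*p,1.]);T=d["T"]
    return T[:3,3],T[:3,:3]@c
def at(d,u,v,z,st=None):
    o,r=ray(d,u,v,st);return o+r*(z-o[2])/r[2]
def proj(d,P,st=None):
    P=np.atleast_2d(P);f=200/np.tan(np.radians(d["fovy"])/2)
    if "tool_from_camera" in d:
        M=np.eye(4);M[:3,:3]=st["tool_rot"];M[:3,3]=st["eef_pos"];T=M@d["tool_from_camera"]
    else:T=d["T"]
    c=(P-T[:3,3])@T[:3,:3]
    if "tool_from_camera" in d:
        n=np.hypot(c[:,0],c[:,1]);k=np.arctan2(n,c[:,2])/n
    else:k=1/c[:,2]
    return np.c_[d["cx"]+f*c[:,0]*k,d["cy"]+f*c[:,1]*k]
E
python3 - <<'E'
import cv2,numpy as np
a=cv2.imread("pics/top0.png");b=cv2.imread("pics/side0.png")
r=lambda i,x,y,w,h,k:cv2.resize(i[y:y+h,x:x+w],None,fx=k,fy=k,interpolation=cv2.INTER_CUBIC)
A=np.vstack([r(a,240,175,110,65,7)[:, :770]])
B=r(a,380,150,120,85,6)
cv2.imwrite("pics/c1.png",A);cv2.imwrite("pics/c2.png",B)
E
```

```text
(no output)
```

View pics/c1.png

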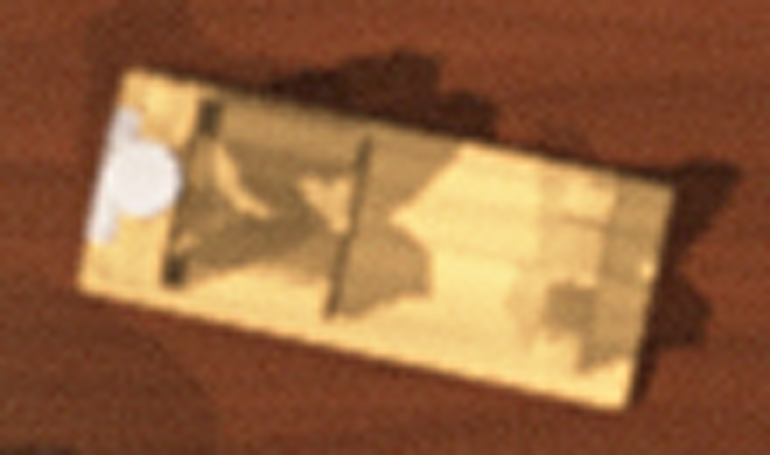

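View pics/c2.png

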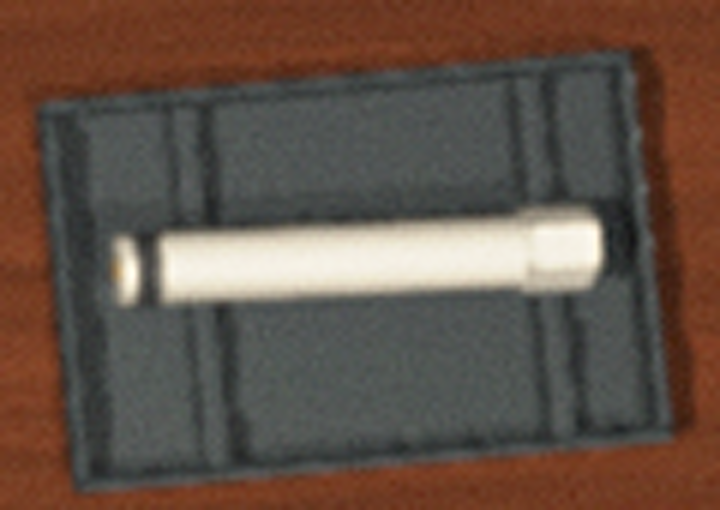

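c1 shows the base corners at about (127,68), (672,188), (625,410) and (80,290), with the cap at (143,180). c2 shows the torch from its tail face at (124,271) to its head at (600,248). Next I'll turn these into positions and check them against the given sizes.

```bash
cat > m1.py <<'E'
from h import *
d=dict(np.load("top0.npz"));st=read_state()
o=lambda x,y,ox,oy,k:(ox+(x+.5)/k-.5,oy+(y+.5)/k-.5)
C=np.array([at(d,*o(x,y,240,175,7),.012) for x,y in((127,68),(672,188),(625,410),(80,290))])
print("dock sides",np.linalg.norm(np.roll(C,-1,0)-C,axis=1).round(4),"want .222 .09")
yd=(C[0]+C[3]-C[1]-C[2])/2; yd/=np.linalg.norm(yd)
seat=C.mean(0)-yd*.016; seat[2]=.055
cap=at(d,*o(143,180,240,175,7),.117)
print("y",yd.round(4),"ang",np.degrees(np.arctan2(yd[1],yd[0])),"seat",seat.round(4),"cap",cap.round(4),"exp",(seat+yd*.092).round(4))
t=at(d,*o(124,271,380,150,6),.034);h=at(d,*o(600,248,380,150,6),.036)
print("torch",np.linalg.norm(t-h),t.round(4),h.round(4))
yt=(t-h)/np.linalg.norm(t-h);c=t-.105*yt
print("tang",np.degrees(np.arctan2(yt[1],yt[0])),"c",((t+h)/2).round(4),c.round(4))
R=st["tool_rot"];print("toolx ang",np.degrees(np.arctan2(R[1][0],R[0][0])),"tooly",np.degrees(np.arctan2(R[1][1],R[0][1])))
print("tool shift to c",(R.T@(((t+h)/2)-st["eef_pos"])).round(4))
T=np.array([at(d,*o(x,y,380,150,6),.022) for x,y in((40,103),(630,52),(670,437),(82,488))]);print("tray sides",np.linalg.norm(np.roll(T,-1,0)-T,axis=1).round(4),T.mean(0).round(4))
E
python3 m1.py
```

```text
dock sides [0.2211 0.0893 0.2202 0.0898] want .222 .09
y [0.2397 0.9709 0.    ] ang 76.13369396749117 seat [0.5342 0.207  0.055 ] cap [0.5558 0.2959 0.117 ] exp [0.5563 0.2964 0.055 ]
torch 0.21282421965923376 [ 0.5671 -0.0698  0.034 ] [ 0.5718 -0.2825  0.036 ]
tang 91.24616810850154 c [ 0.5694 -0.1761  0.035 ] [ 0.5694 -0.1747  0.035 ]
toolx ang 160.76137166212789 tooly 70.76138669434712
tool shift to c [-0.5957 -0.6027  0.1964]
tray sides [0.2695 0.176  0.2662 0.1765] [ 0.5662 -0.1764  0.022 ]
```

```bash
cat > go.py <<'E'
# usage: go.py x y z toolx_angle_deg -> shift in tool axes and spin units
import sys;from h import *
s=read_state();R=np.array(s["tool_rot"]);x,y,z,a=map(float,sys.argv[1:5])
w=(np.degrees(np.arctan2(R[1,0],R[0,0]))-a+180)%360-180
print("shift",(R.T@(np.array([x,y,z])-s["eef_pos"])).round(4),"spin",round(w/5,2),"pos",np.round(s["eef_pos"],4),"clock",round(s["clock"],2),"F",np.round(s["force"],2),"gap",round(s["finger_gap"],4),"grip",round(s["gripper_force"],1))
E
R='{"tx":-0.596,"ty":-0.603,"spin":13.9}'
python3 -m crank '[{"tx":-0.596,"ty":-0.603,"spin":13.9},{"tx":-0.596,"ty":-0.603,"spin":13.9},{"tx":-0.596,"ty":-0.603,"spin":13.9},{"tx":-0.596,"ty":-0.603,"spin":13.9},{"tx":-0.596,"ty":-0.603,"spin":13.9},{"tx":-0.596,"ty":-0.603,"spin":13.9},{"tx":-0.596,"ty":-0.603,"spin":13.9},{"tx":-0.596,"ty":-0.603,"spin":13.9}]'
python3 go.py 0.569 -0.175 0.20 91.2
```

```text
shift [-0.5949 -0.6021  0.0314] spin 13.91 pos [0.2057 0.5895 0.2304] clock 0.15 F [ 0.2  -0.08  0.43] gap 0.0855 grip 0.0schema error: expected keys tx, ty, tz, spin, fingers
```

```bash

python3 -m crank '[{"tx":-0.595,"ty":-0.602,"tz":0,"spin":13.9,"fingers":0.085},{"tx":-0.595,"ty":-0.602,"tz":0,"spin":13.9,"fingers":0.085},{"tx":-0.595,"ty":-0.602,"tz":0,"spin":13.9,"fingers":0.085},{"tx":-0.595,"ty":-0.602,"tz":0,"spin":13.9,"fingers":0.085},{"tx":-0.595,"ty":-0.602,"tz":0,"spin":13.9,"fingers":0.085},{"tx":-0.595,"ty":-0.602,"tz":0,"spin":13.9,"fingers":0.085},{"tx":-0.595,"ty":-0.602,"tz":0,"spin":13.9,"fingers":0.085},{"tx":-0.595,"ty":-0.602,"tz":0,"spin":13.9,"fingers":0.085}]'
python3 go.py 0.569 -0.175 0.20 91.2
```

```text
clock: 0.82
eef_pos: [0.3492, 0.2871, 0.2311]
tool_rot: [[-0.227, 0.974, 0.0], [0.974, 0.227, -0.0], [-0.0, 0.0, -1.0]]
force: [1.2, 0.2, -0.0]
finger_gap: 0.0851
gripper_force: 0.0
shift [-0.5     0.109   0.0312] spin 2.39 pos [0.3492 0.2871 0.2311] clock 0.82 F [ 1.17  0.22 -0.03] gap 0.0851 grip 0.0
```

```bash

python3 -m crank '[{"tx":-0.5,"ty":0.109,"tz":0.03,"spin":2.4,"fingers":0.085},{"tx":-0.5,"ty":0.109,"tz":0.03,"spin":2.4,"fingers":0.085},{"tx":-0.5,"ty":0.109,"tz":0.03,"spin":2.4,"fingers":0.085},{"tx":-0.5,"ty":0.109,"tz":0.03,"spin":2.4,"fingers":0.085},{"tx":-0.5,"ty":0.109,"tz":0.03,"spin":2.4,"fingers":0.085},{"tx":-0.5,"ty":0.109,"tz":0.03,"spin":2.4,"fingers":0.085},{"tx":-0.5,"ty":0.109,"tz":0.03,"spin":2.4,"fingers":0.085},{"tx":-0.5,"ty":0.109,"tz":0.03,"spin":2.4,"fingers":0.085}]'
python3 go.py 0.569 -0.175 0.20 91.2
```

```text
clock: 1.48
eef_pos: [0.4939, -0.0127, 0.2116]
tool_rot: [[-0.025, 1.0, -0.0], [1.0, 0.025, 0.0], [0.0, 0.0, -1.0]]
force: [0.6, 0.9, 0.9]
finger_gap: 0.0851
gripper_force: 0.0
shift [-0.1641  0.071   0.0116] spin 0.05 pos [ 0.4939 -0.0127  0.2116] clock 1.48 F [0.61 0.87 0.89] gap 0.0851 grip 0.0
```

```bash

python3 -m crank '[{"tx":-0.164,"ty":0.071,"tz":0.012,"spin":0,"fingers":0.085},{"tx":-0.164,"ty":0.071,"tz":0.012,"spin":0,"fingers":0.085},{"tx":-0.164,"ty":0.071,"tz":0.012,"spin":0,"fingers":0.085},{"tx":-0.164,"ty":0.071,"tz":0.012,"spin":0,"fingers":0.085},{"tx":-0.164,"ty":0.071,"tz":0.012,"spin":0,"fingers":0.085},{"tx":-0.164,"ty":0.071,"tz":0.012,"spin":0,"fingers":0.085},{"tx":-0.164,"ty":0.071,"tz":0.012,"spin":0,"fingers":0.085},{"tx":-0.164,"ty":0.071,"tz":0.012,"spin":0,"fingers":0.085}]'
python3 go.py 0.569 -0.175 0.10 91.2
python3 - <<'E'
from h import *
s=read_state();d=optics.snapshot("wrist");im=d["pixels"][:,:,::-1].copy()
for p in proj(d,[[.5671,-.0698,.034],[.5694,-.1755,.05],[.5718,-.2825,.034]],s):cv2.circle(im,tuple(int(q) for q in p.round()),3,(0,0,255),1)
np.savez("w1.npz",**d,eef_pos=s["eef_pos"],tool_rot=s["tool_rot"]);cv2.imwrite("pics/w1.png",im)
E
```

```text
clock: 2.15
eef_pos: [0.568, -0.1715, 0.1994]
tool_rot: [[-0.026, 1.0, -0.001], [1.0, 0.026, 0.001], [0.001, -0.001, -1.0]]
force: [-0.1, -0.1, 0.9]
finger_gap: 0.0856
gripper_force: 0.0
shift [-0.0036  0.0011  0.0994] spin 0.06 pos [ 0.568  -0.1715  0.1994] clock 2.15 F [-0.06 -0.1   0.89] gap 0.0856 grip 0.0
```

View pics/w1.png

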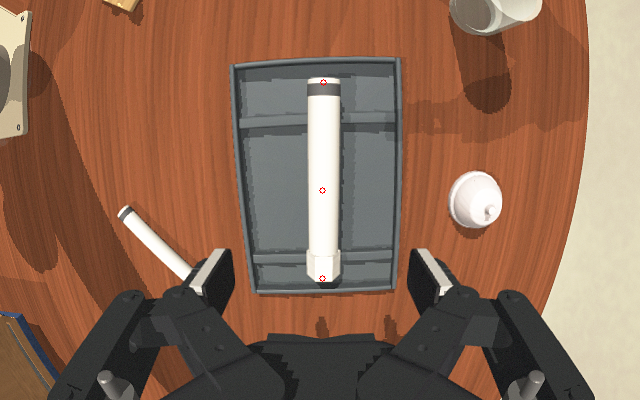

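The wrist view confirms the estimate: the torch centreline is at column 324, the tail at (323,80) and the head at (323,282). That is within about 2 mm of my estimate, so I'll go down.

```bash

python3 -m crank '[{"tx":-0.0035,"ty":0.002,"tz":0.04,"spin":0.06,"fingers":0.085},{"tx":-0.0035,"ty":0.002,"tz":0.08,"spin":0.06,"fingers":0.085},{"tx":-0.0035,"ty":0.002,"tz":0.11,"spin":0.06,"fingers":0.085},{"tx":-0.0035,"ty":0.002,"tz":0.14,"spin":0.06,"fingers":0.085},{"tx":-0.0035,"ty":0.002,"tz":0.16,"spin":0.06,"fingers":0.085},{"tx":-0.0035,"ty":0.002,"tz":0.175,"spin":0.06,"fingers":0.085},{"tx":-0.0035,"ty":0.002,"tz":0.185,"spin":0.06,"fingers":0.085},{"tx":-0.0035,"ty":0.002,"tz":0.186,"spin":0.06,"fingers":0.085}]' 
python3 -m crank '[{"tx":0,"ty":0,"tz":0,"spin":0,"fingers":0.06},{"tx":0,"ty":0,"tz":0,"spin":0,"fingers":0.045},{"tx":0,"ty":0,"tz":0,"spin":0,"fingers":0.038},{"tx":0,"ty":0,"tz":0,"spin":0,"fingers":0.034},{"tx":0,"ty":0,"tz":0,"spin":0,"fingers":0.03},{"tx":0,"ty":0,"tz":0,"spin":0,"fingers":0.02},{"tx":0,"ty":0,"tz":0,"spin":0,"fingers":0.02},{"tx":0,"ty":0,"tz":0,"spin":0,"fingers":0.02}]' 30
python3 go.py 0.569 -0.175 0.10 91.2
```

```text
clock: 2.87
eef_pos: [0.5689, -0.1741, 0.012]
tool_rot: [[-0.022, 1.0, -0.004], [1.0, 0.022, 0.002], [0.002, -0.004, -1.0]]
force: [-0.1, 1.5, 0.7]
finger_gap: 0.0852
gripper_force: 0.0
clock: 3.53
eef_pos: [0.5718, -0.1766, 0.0151]
tool_rot: [[-0.02, 1.0, 0.002], [1.0, 0.02, -0.001], [-0.001, 0.002, -1.0]]
force: [-1.2, 0.0, 5.7]
finger_gap: 0.0308
gripper_force: 29.5
shift [ 0.0016 -0.0026 -0.0849] spin -0.01 pos [ 0.5718 -0.1766  0.0151] clock 3.53 F [-1.18  0.04  5.69] gap 0.0308 grip 29.5
```

```bash

python3 -m crank '[{"tx":0,"ty":0,"tz":-0.005,"spin":0,"fingers":0.02},{"tx":0,"ty":0,"tz":-0.02,"spin":0,"fingers":0.02},{"tx":0,"ty":0,"tz":-0.045,"spin":0,"fingers":0.02},{"tx":0,"ty":0,"tz":-0.08,"spin":0,"fingers":0.02},{"tx":0,"ty":0,"tz":-0.12,"spin":0,"fingers":0.02},{"tx":0,"ty":0,"tz":-0.15,"spin":0,"fingers":0.02},{"tx":0,"ty":0,"tz":-0.16,"spin":0,"fingers":0.02},{"tx":0,"ty":0,"tz":-0.16,"spin":0,"fingers":0.02}]' 
python3 - <<'E'
from h import *
s=read_state();d=optics.snapshot("wrist");im=d["pixels"][:,:,::-1].copy()
np.savez("w2.npz",**d,eef_pos=s["eef_pos"],tool_rot=s["tool_rot"]);cv2.imwrite("pics/w2.png",im)
E
python3 go.py 0.5256 0.172 0.165 76.1
```

```text
clock: 4.2
eef_pos: [0.573, -0.1772, 0.1768]
tool_rot: [[-0.02, 1.0, 0.006], [1.0, 0.02, -0.002], [-0.003, 0.006, -1.0]]
force: [0.5, -0.1, -4.1]
finger_gap: 0.0307
gripper_force: 30.5
shift [ 0.3492 -0.0386  0.0088] spin 3.01 pos [ 0.5712 -0.1764  0.174 ] clock 4.25 F [ 0.24  0.52 -3.63] gap 0.0307 grip 30.5
```

View pics/w2.png

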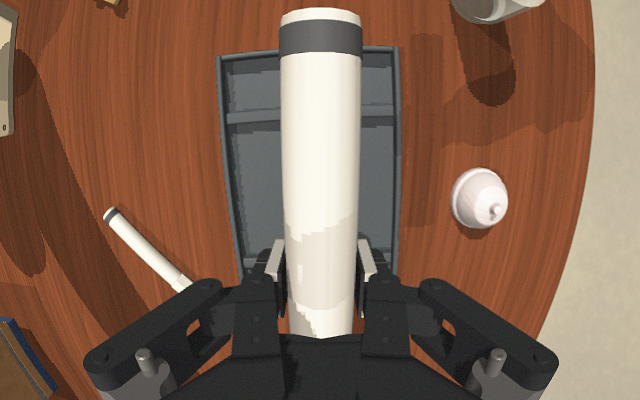

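The torch is held level and straight. Its tail end is at about (320,10), and the barrel spans columns 281–360 at row 55. I'll work out its pose in the tool frame.

```bash
python3 - <<'E'
from h import *
from scipy.optimize import least_squares
d=dict(np.load("w2.npz"));st={"tool_rot":np.eye(3),"eef_pos":np.zeros(3)}
im=d["pixels"].astype(int)
for r in (100,200):
    g=im[r].sum(1);e=np.abs(np.diff(cv2.GaussianBlur(g.astype(np.float32)[None],(1,1),0)[0]));print(r,[i for i in range(250,400) if e[i]>90])
print([ (r,im[r,320].sum()) for r in list(range(2,60,3))])
# model silhouettes: cylinder radius 16, axis at tool z=za, y=ya ; edges tangent
def sil(za,ya,x):
    T=d["tool_from_camera"];o=T[:3,3]
    th=np.linspace(-np.pi,0,721);P=np.c_[np.full(721,x),ya+.016*np.cos(th),za+.016*np.sin(th)]
    return proj(d,P,st)
for za in(-.017,-.020,-.023,-.026):
  for xt in (.103,.105,.107):
    p=sil(za,0,xt);q=sil(za,0,.06)
    print(za,xt,"tail rim toprow",p[:,1].min().round(1),"at center",p[360].round(1),"barrel w",(q[:,0].min()).round(1),q[:,0].max().round(1),q[q[:,0].argmax(),1].round(0))
E
```

```text
100 [280]
200 [282, 392]
[(2, np.int64(261)), (5, np.int64(250)), (8, np.int64(762)), (11, np.int64(737)), (14, np.int64(736)), (17, np.int64(744)), (20, np.int64(316)), (23, np.int64(334)), (26, np.int64(337)), (29, np.int64(326)), (32, np.int64(336)), (35, np.int64(342)), (38, np.int64(344)), (41, np.int64(344)), (44, np.int64(330)), (47, np.int64(338)), (50, np.int64(318)), (53, np.int64(750)), (56, np.int64(737)), (59, np.int64(735))]
-0.017 0.103 tail rim toprow 24.4 at center [321.3  24.4] barrel w 281.5 360.7 140.0
-0.017 0.105 tail rim toprow 19.2 at center [321.3  19.2] barrel w 281.5 360.7 140.0
-0.017 0.107 tail rim toprow 14.1 at center [321.3  14.1] barrel w 281.5 360.7 140.0
-0.02 0.103 tail rim toprow 22.1 at center [321.3  22.1] barrel w 280.6 361.7 141.0
-0.02 0.105 tail rim toprow 16.8 at center [321.3  16.8] barrel w 280.6 361.7 141.0
-0.02 0.107 tail rim toprow 11.5 at center [321.3  11.5] barrel w 280.6 361.7 141.0
-0.023 0.103 tail rim toprow 19.6 at center [321.4  19.6] barrel w 279.6 362.7 142.0
-0.023 0.105 tail rim toprow 14.2 at center [321.4  14.2] barrel w 279.6 362.7 142.0
-0.023 0.107 tail rim toprow 8.8 at center [321.4   8.8] barrel w 279.6 362.7 142.0
-0.026 0.103 tail rim toprow 17.0 at center [321.4  17. ] barrel w 278.6 363.8 142.0
-0.026 0.105 tail rim toprow 11.5 at center [321.4  11.5] barrel w 278.6 363.8 142.0
-0.026 0.107 tail rim toprow 6.0 at center [321.4   6. ] barrel w 278.6 363.8 142.0
```

```bash

python3 -m crank '[{"tx":0.03,"ty":-0.004,"tz":0,"spin":0.5,"fingers":0.02},{"tx":0.07,"ty":-0.008,"tz":0,"spin":1,"fingers":0.02},{"tx":0.11,"ty":-0.012,"tz":0,"spin":1.5,"fingers":0.02},{"tx":0.15,"ty":-0.016,"tz":0,"spin":2,"fingers":0.02},{"tx":0.19,"ty":-0.02,"tz":0,"spin":2.5,"fingers":0.02},{"tx":0.23,"ty":-0.025,"tz":0,"spin":3,"fingers":0.02},{"tx":0.27,"ty":-0.03,"tz":0,"spin":3,"fingers":0.02},{"tx":0.3,"ty":-0.034,"tz":0,"spin":3,"fingers":0.02}]' 
python3 go.py 0.5252 0.170 0.165 76.1
```

```text
clock: 4.92
eef_pos: [0.527, 0.1255, 0.1697]
tool_rot: [[0.238, 0.971, -0.008], [0.971, -0.238, 0.0], [-0.001, -0.007, -1.0]]
force: [0.7, 1.0, -3.1]
finger_gap: 0.0313
gripper_force: 30.4
shift [ 0.0428 -0.0123  0.0047] spin 0.03 pos [0.527  0.1255 0.1697] clock 4.92 F [ 0.68  1.02 -3.08] gap 0.0313 grip 30.4
```

```bash

python3 -m crank '[{"tx":0.02,"ty":-0.006,"tz":0,"spin":0,"fingers":0.02},{"tx":0.035,"ty":-0.01,"tz":0,"spin":0,"fingers":0.02},{"tx":0.043,"ty":-0.012,"tz":0.0,"spin":0,"fingers":0.02},{"tx":0.043,"ty":-0.012,"tz":0,"spin":0,"fingers":0.02},{"tx":0.043,"ty":-0.012,"tz":0,"spin":0,"fingers":0.02},{"tx":0.043,"ty":-0.012,"tz":0,"spin":0,"fingers":0.02}]' 
python3 go.py 0.5252 0.170 0.165 76.1; python3 - <<'E'
from h import *
s=read_state()
d=optics.snapshot("side");im=d["pixels"][:,:,::-1].copy()
t=optics.snapshot("top");im2=t["pixels"][:,:,::-1].copy()
r=lambda i,x,y,w,h,k:cv2.resize(i[y:y+h,x:x+w],None,fx=k,fy=k,interpolation=cv2.INTER_CUBIC)
cv2.imwrite("pics/s2.png",np.hstack([r(im,240,130,130,170,3),r(im2,240,150,130,170,3)]))
E
```

```text
clock: 5.42
eef_pos: [0.5288, 0.1665, 0.1725]
tool_rot: [[0.24, 0.971, -0.002], [0.971, -0.24, -0.001], [-0.002, -0.002, -1.0]]
force: [0.5, 0.0, -4.1]
finger_gap: 0.0309
gripper_force: 30.4
shift [ 0.0025 -0.0043  0.0075] spin 0.0 pos [0.5288 0.1665 0.1725] clock 5.42 F [ 0.5   0.02 -4.1 ] gap 0.0309 grip 30.4
```

View pics/s2.png

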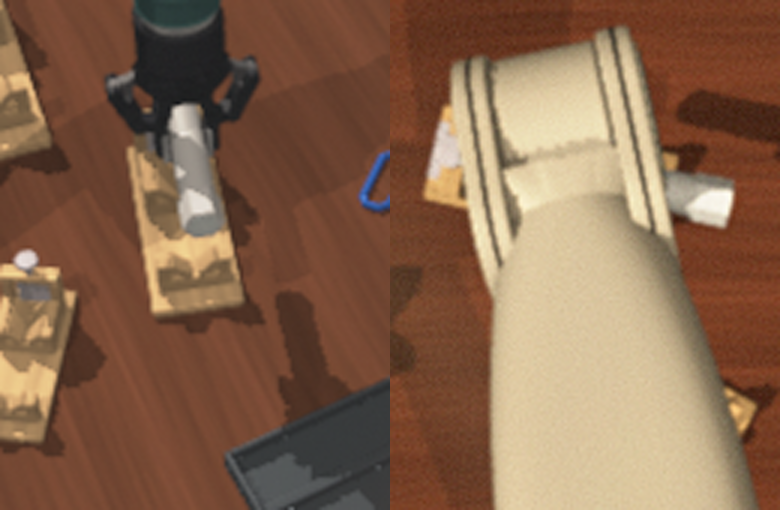

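The side view has the torch above the dock, parallel to it and short of the bridge. I'll correct the 4 mm offset and lower to about 10 mm above the Vs.

```bash

python3 -m crank '[{"tx":0.002,"ty":-0.004,"tz":0.02,"spin":0,"fingers":0.02},{"tx":0.002,"ty":-0.004,"tz":0.05,"spin":0,"fingers":0.02},{"tx":0.002,"ty":-0.004,"tz":0.075,"spin":0,"fingers":0.02},{"tx":0.002,"ty":-0.004,"tz":0.095,"spin":0,"fingers":0.02},{"tx":0.002,"ty":-0.004,"tz":0.11,"spin":0,"fingers":0.02},{"tx":0.002,"ty":-0.004,"tz":0.12,"spin":0,"fingers":0.02},{"tx":0.002,"ty":-0.004,"tz":0.122,"spin":0,"fingers":0.02},{"tx":0.002,"ty":-0.004,"tz":0.122,"spin":0,"fingers":0.02}]' 
python3 go.py 0.5252 0.170 0.035 76.1
```

```text
clock: 6.18
eef_pos: [0.526, 0.1699, 0.0515]
tool_rot: [[0.24, 0.971, -0.001], [0.971, -0.24, -0.0], [-0.0, -0.001, -1.0]]
force: [0.2, 0.2, -3.5]
finger_gap: 0.0308
gripper_force: 30.4
shift [-0.0001 -0.0007  0.0165] spin 0.0 pos [0.526  0.1699 0.0515] clock 6.18 F [ 0.16  0.18 -3.48] gap 0.0308 grip 30.4
```

Now the slow descent, watching the force.

```bash

python3 -m crank '[{"tx":0,"ty":-0.0007,"tz":0.002,"spin":0,"fingers":0.02},{"tx":0,"ty":-0.0007,"tz":0.004,"spin":0,"fingers":0.02},{"tx":0,"ty":-0.0007,"tz":0.006,"spin":0,"fingers":0.02},{"tx":0,"ty":-0.0007,"tz":0.008,"spin":0,"fingers":0.02},{"tx":0,"ty":-0.0007,"tz":0.009,"spin":0,"fingers":0.02},{"tx":0,"ty":-0.0007,"tz":0.01,"spin":0,"fingers":0.02},{"tx":0,"ty":-0.0007,"tz":0.011,"spin":0,"fingers":0.02},{"tx":0,"ty":-0.0007,"tz":0.011,"spin":0,"fingers":0.02}]' 
python3 go.py 0.5252 0.170 0.035 76.1
```

```text
clock: 6.85
eef_pos: [0.5252, 0.1707, 0.0406]
tool_rot: [[0.239, 0.971, -0.0], [0.971, -0.239, -0.0], [-0.0, -0.0, -1.0]]
force: [0.6, 0.2, -3.2]
finger_gap: 0.0308
gripper_force: 30.4
shift [-0.0007  0.0001  0.0056] spin 0.01 pos [0.5252 0.1707 0.0406] clock 6.85 F [ 0.56  0.17 -3.25] gap 0.0308 grip 30.4
```

```bash

python3 -m crank '[{"tx":0,"ty":0,"tz":0.0005,"spin":0,"fingers":0.02},{"tx":0,"ty":0,"tz":0.001,"spin":0,"fingers":0.02},{"tx":0,"ty":0,"tz":0.0015,"spin":0,"fingers":0.02},{"tx":0,"ty":0,"tz":0.0015,"spin":0,"fingers":0.02}]' 
python3 go.py 0.5252 0.170 0.035 76.1
```

```text
clock: 7.18
eef_pos: [0.5254, 0.1707, 0.0392]
tool_rot: [[0.239, 0.971, -0.0], [0.971, -0.239, -0.0], [-0.0, -0.0, -1.0]]
force: [-0.0, 0.1, -3.3]
finger_gap: 0.0311
gripper_force: 30.4
shift [-0.0007 -0.      0.0042] spin 0.01 pos [0.5254 0.1707 0.0392] clock 7.18 F [-0.01  0.05 -3.33] gap 0.0311 grip 30.4
```

```bash

python3 -m crank '[{"tx":0,"ty":0,"tz":0.0007,"spin":0,"fingers":0.02},{"tx":0,"ty":0,"tz":0.0014,"spin":0,"fingers":0.02},{"tx":0,"ty":0,"tz":0.002,"spin":0,"fingers":0.02},{"tx":0,"ty":0,"tz":0.002,"spin":0,"fingers":0.02}]' 
python3 go.py 0.5252 0.170 0.035 76.1
```

```text
clock: 7.52
eef_pos: [0.5252, 0.1707, 0.0371]
tool_rot: [[0.239, 0.971, -0.0], [0.971, -0.239, -0.0], [-0.0, -0.0, -1.0]]
force: [-0.8, 0.2, -3.8]
finger_gap: 0.0313
gripper_force: 30.4
shift [-0.0007  0.0001  0.0021] spin 0.01 pos [0.5252 0.1707 0.0371] clock 7.52 F [-0.79  0.21 -3.82] gap 0.0313 grip 30.4
```

```bash

python3 -m crank '[{"tx":0,"ty":0,"tz":0.0005,"spin":0,"fingers":0.02},{"tx":0,"ty":0,"tz":0.001,"spin":0,"fingers":0.02},{"tx":0,"ty":0,"tz":0.001,"spin":0,"fingers":0.02}]' 
python3 go.py 0.5252 0.170 0.035 76.1
```

```text
clock: 7.77
eef_pos: [0.5256, 0.1707, 0.0364]
tool_rot: [[0.239, 0.971, 0.0], [0.971, -0.239, -0.0], [0.0, 0.0, -1.0]]
force: [0.9, 0.0, -2.3]
finger_gap: 0.031
gripper_force: 30.5
shift [-0.0008 -0.0003  0.0014] spin 0.01 pos [0.5256 0.1707 0.0364] clock 7.77 F [ 0.88  0.02 -2.34] gap 0.031 grip 30.5
```

```bash

python3 -m crank '[{"tx":0,"ty":0,"tz":0.0003,"spin":0,"fingers":0.02},{"tx":0,"ty":0,"tz":0.0006,"spin":0,"fingers":0.02},{"tx":0,"ty":0,"tz":0.0006,"spin":0,"fingers":0.02}]' 
python3 go.py 0.5252 0.170 0.035 76.1
```

```text
clock: 8.02
eef_pos: [0.5258, 0.1707, 0.0362]
tool_rot: [[0.239, 0.971, 0.001], [0.971, -0.239, -0.0], [0.0, 0.001, -1.0]]
force: [-1.0, -1.0, 0.2]
finger_gap: 0.0313
gripper_force: 30.8
shift [-0.0008 -0.0004  0.0012] spin 0.01 pos [0.5258 0.1707 0.0362] clock 8.02 F [-0.97 -0.96  0.16] gap 0.0313 grip 30.8
```

```bash

python3 -m crank '[{"tx":0,"ty":0,"tz":0.0003,"spin":0,"fingers":0.02},{"tx":0,"ty":0,"tz":0.0006,"spin":0,"fingers":0.02},{"tx":0,"ty":0,"tz":0.0006,"spin":0,"fingers":0.02}]' 
python3 go.py 0.5252 0.170 0.035 76.1
```

```text
clock: 8.27
eef_pos: [0.5258, 0.1707, 0.0361]
tool_rot: [[0.239, 0.971, 0.001], [0.971, -0.239, -0.0], [0.0, 0.001, -1.0]]
force: [-1.1, -0.8, 6.3]
finger_gap: 0.031
gripper_force: 31.3
shift [-0.0008 -0.0004  0.0011] spin 0.01 pos [0.5258 0.1707 0.0361] clock 8.27 F [-1.05 -0.85  6.28] gap 0.031 grip 31.3
```

It is seated: z has stopped at 0.036 and the force is up at 6 N. I'll open to let it settle, then regrip lightly.

```bash

python3 -m crank '[{"tx":0,"ty":0,"tz":-0.0007,"spin":0,"fingers":0.02},{"tx":0,"ty":0,"tz":-0.0007,"spin":0,"fingers":0.036},{"tx":0,"ty":0,"tz":-0.0007,"spin":0,"fingers":0.042},{"tx":0,"ty":0,"tz":-0.0007,"spin":0,"fingers":0.045},{"tx":0,"ty":0,"tz":-0.0007,"spin":0,"fingers":0.045},{"tx":0,"ty":0,"tz":-0.0007,"spin":0,"fingers":0.045}]' 
python3 go.py 0.5252 0.170 0.035 76.1
python3 - <<'E'
from h import *
s=read_state();d=optics.snapshot("wrist");im=d["pixels"][:,:,::-1].copy()
np.savez("w3.npz",**d,eef_pos=s["eef_pos"],tool_rot=s["tool_rot"]);cv2.imwrite("pics/w3.png",im)
E
```

```text
clock: 8.77
eef_pos: [0.5255, 0.1708, 0.0357]
tool_rot: [[0.239, 0.971, -0.0], [0.971, -0.239, 0.0], [0.0, -0.0, -1.0]]
force: [-0.2, -0.6, 0.4]
finger_gap: 0.0451
gripper_force: 0.0
shift [-0.0008 -0.0001  0.0007] spin 0.01 pos [0.5255 0.1708 0.0357] clock 8.77 F [-0.22 -0.63  0.44] gap 0.0451 grip 0.0
```

View pics/w3.png

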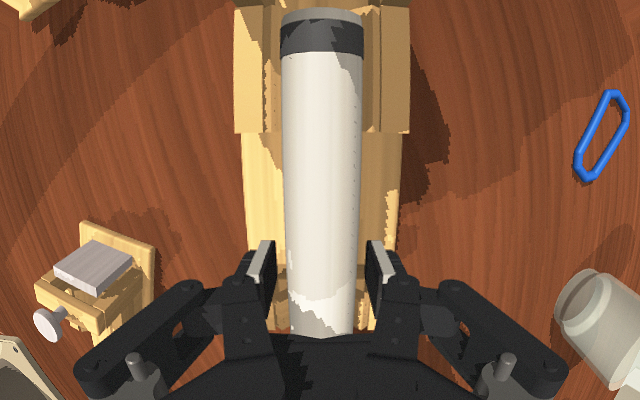

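The torch lies centred in the dock: barrel at columns 281–361, dock at 233–410, tail end at row 10. I'll regrip and slide.

```bash

python3 -m crank '[{"tx":0,"ty":0,"tz":0,"spin":0,"fingers":0.036},{"tx":0,"ty":0,"tz":0,"spin":0,"fingers":0.031},{"tx":0,"ty":0,"tz":0,"spin":0,"fingers":0.025},{"tx":0,"ty":0,"tz":0,"spin":0,"fingers":0.02},{"tx":0,"ty":0,"tz":0,"spin":0,"fingers":0.02},{"tx":0,"ty":0,"tz":0,"spin":0,"fingers":0.02}]' 25
python3 go.py 0.5342 0.207 0.036 76.1
```

```text
clock: 9.32
eef_pos: [0.5258, 0.1707, 0.0359]
tool_rot: [[0.239, 0.971, 0.001], [0.971, -0.239, -0.0], [0.0, 0.001, -1.0]]
force: [1.9, 0.2, 0.0]
finger_gap: 0.0311
gripper_force: 24.7
shift [ 0.0373 -0.0005 -0.0001] spin 0.01 pos [0.5258 0.1707 0.0359] clock 9.32 F [1.86 0.17 0.01] gap 0.0311 grip 24.7
```

```bash

python3 -m crank '[{"tx":0.002,"ty":0,"tz":0,"spin":0,"fingers":0.02},{"tx":0.005,"ty":0,"tz":0,"spin":0,"fingers":0.02},{"tx":0.009,"ty":0,"tz":0,"spin":0,"fingers":0.02},{"tx":0.013,"ty":0,"tz":0,"spin":0,"fingers":0.02},{"tx":0.017,"ty":0,"tz":0,"spin":0,"fingers":0.02},{"tx":0.021,"ty":0,"tz":0,"spin":0,"fingers":0.02},{"tx":0.024,"ty":0,"tz":0,"spin":0,"fingers":0.02},{"tx":0.025,"ty":0,"tz":0,"spin":0,"fingers":0.02}]'
python3 go.py 0.5342 0.207 0.036 76.1
```

```text
clock: 9.98
eef_pos: [0.5319, 0.1955, 0.0359]
tool_rot: [[0.239, 0.971, 0.001], [0.971, -0.239, -0.0], [0.0, 0.001, -1.0]]
force: [2.0, -5.6, 2.7]
finger_gap: 0.0311
gripper_force: 25.0
shift [ 0.0117 -0.0005 -0.0001] spin 0.02 pos [0.5319 0.1955 0.0359] clock 9.98 F [ 2.02 -5.56  2.72] gap 0.0311 grip 25.0
```

```bash

python3 -m crank '[{"tx":0.001,"ty":0,"tz":-0.0003,"spin":0,"fingers":0.02},{"tx":0.002,"ty":0,"tz":-0.0003,"spin":0,"fingers":0.02},{"tx":0.003,"ty":0,"tz":-0.0003,"spin":0,"fingers":0.02},{"tx":0.004,"ty":0,"tz":-0.0003,"spin":0,"fingers":0.02},{"tx":0.005,"ty":0,"tz":-0.0003,"spin":0,"fingers":0.02},{"tx":0.0055,"ty":0,"tz":-0.0003,"spin":0,"fingers":0.02}]'
python3 go.py 0.5342 0.207 0.036 76.1; python3 - <<'E'
from h import *
d=optics.snapshot("wrist");im=d["pixels"].astype(int)
print([(r,im[r,320].sum()) for r in range(2,70,3)]);cv2.imwrite("pics/w4.png",d["pixels"][:,:,::-1])
E
```

```text
clock: 10.48
eef_pos: [0.5329, 0.2004, 0.0361]
tool_rot: [[0.239, 0.971, 0.0], [0.971, -0.239, 0.0], [0.0, 0.0, -1.0]]
force: [2.8, -2.4, -1.0]
finger_gap: 0.0311
gripper_force: 24.8
shift [ 0.0067 -0.0003  0.0001] spin 0.01 pos [0.5329 0.2004 0.0361] clock 10.48 F [ 2.76 -2.43 -1.02] gap 0.0311 grip 24.8
[(2, np.int64(707)), (5, np.int64(702)), (8, np.int64(705)), (11, np.int64(704)), (14, np.int64(704)), (17, np.int64(705)), (20, np.int64(703)), (23, np.int64(699)), (26, np.int64(701)), (29, np.int64(698)), (32, np.int64(691)), (35, np.int64(641)), (38, np.int64(273)), (41, np.int64(290)), (44, np.int64(273)), (47, np.int64(278)), (50, np.int64(241)), (53, np.int64(268)), (56, np.int64(447)), (59, np.int64(445)), (62, np.int64(444)), (65, np.int64(448)), (68, np.int64(447))]
```

```bash

python3 -m crank '[{"tx":0.0005,"ty":0,"tz":0,"spin":0,"fingers":0.02},{"tx":0.001,"ty":0,"tz":0,"spin":0,"fingers":0.02},{"tx":0.0015,"ty":0,"tz":0,"spin":0,"fingers":0.02},{"tx":0.002,"ty":0,"tz":0,"spin":0,"fingers":0.02}]'
python3 go.py 0.5342 0.207 0.036 76.1
```

```text
clock: 10.87
eef_pos: [0.5333, 0.2022, 0.0362]
tool_rot: [[0.239, 0.971, 0.0], [0.971, -0.239, -0.0], [-0.0, 0.0, -1.0]]
force: [3.0, -3.7, -0.6]
finger_gap: 0.0314
gripper_force: 24.9
shift [ 0.0049 -0.0003  0.0002] spin 0.01 pos [0.5333 0.2022 0.0362] clock 10.87 F [ 2.97 -3.67 -0.64] gap 0.0314 grip 24.9
```

```bash

python3 -m crank '[{"tx":0.0003,"ty":0,"tz":0,"spin":0,"fingers":0.02},{"tx":0.0006,"ty":0,"tz":0,"spin":0,"fingers":0.02},{"tx":0.001,"ty":0,"tz":0,"spin":0,"fingers":0.02}]'
python3 go.py 0.5342 0.207 0.036 76.1
```

```text
clock: 11.12
eef_pos: [0.5335, 0.2032, 0.0362]
tool_rot: [[0.239, 0.971, 0.0], [0.971, -0.239, -0.0], [-0.0, 0.0, -1.0]]
force: [3.8, -3.3, 0.2]
finger_gap: 0.0317
gripper_force: 24.9
shift [ 0.0039 -0.0003  0.0002] spin 0.01 pos [0.5335 0.2032 0.0362] clock 11.12 F [ 3.75 -3.26  0.23] gap 0.0317 grip 24.9
```

```bash

python3 -m crank '[{"tx":0.0003,"ty":0.0003,"tz":0,"spin":0,"fingers":0.02},{"tx":0.0006,"ty":0.0003,"tz":0,"spin":0,"fingers":0.02},{"tx":0.001,"ty":0.0004,"tz":0,"spin":0,"fingers":0.02}]'
python3 go.py 0.5342 0.207 0.036 76.1
```

```text
clock: 11.37
eef_pos: [0.5336, 0.2035, 0.0361]
tool_rot: [[0.239, 0.971, -0.001], [0.971, -0.239, -0.002], [-0.002, -0.0, -1.0]]
force: [1.5, -6.2, 2.5]
finger_gap: 0.0311
gripper_force: 25.1
shift [ 0.0035 -0.0003  0.0001] spin 0.01 pos [0.5336 0.2035 0.0361] clock 11.37 F [ 1.51 -6.19  2.46] gap 0.0311 grip 25.1
```

```bash

python3 -m crank '[{"tx":0.0003,"ty":0,"tz":0,"spin":0,"fingers":0.02},{"tx":0.0006,"ty":0,"tz":0,"spin":0,"fingers":0.02},{"tx":0.001,"ty":0,"tz":0,"spin":0,"fingers":0.02}]'
python3 go.py 0.5342 0.207 0.036 76.1
```

```text
clock: 11.62
eef_pos: [0.5337, 0.2035, 0.0361]
tool_rot: [[0.24, 0.971, -0.001], [0.971, -0.24, -0.004], [-0.004, -0.0, -1.0]]
force: [1.6, -8.7, 3.6]
finger_gap: 0.0314
gripper_force: 25.2
shift [ 0.0036 -0.0003  0.0001] spin 0.01 pos [0.5337 0.2035 0.0361] clock 11.62 F [ 1.6  -8.67  3.6 ] gap 0.0314 grip 25.2
```

Contact: the advance has stopped where predicted. I'll add a little push to reach about 7 N at the plate, over roughly 2 N of sliding friction, and hold.

```bash

python3 -m crank '[{"tx":0.0003,"ty":0,"tz":0,"spin":0,"fingers":0.02},{"tx":0.0005,"ty":0,"tz":0,"spin":0,"fingers":0.02},{"tx":0.0005,"ty":0,"tz":0,"spin":0,"fingers":0.02},{"tx":0.0005,"ty":0,"tz":0,"spin":0,"fingers":0.02}]'
python3 go.py 0.5342 0.207 0.036 76.1
```

```text
clock: 11.95
eef_pos: [0.5336, 0.2035, 0.0361]
tool_rot: [[0.24, 0.971, -0.001], [0.971, -0.24, -0.005], [-0.005, -0.0, -1.0]]
force: [1.0, -8.5, 3.4]
finger_gap: 0.031
gripper_force: 25.2
shift [ 0.0036 -0.0003  0.0001] spin 0.0 pos [0.5336 0.2035 0.0361] clock 11.95 F [ 1.01 -8.49  3.44] gap 0.031 grip 25.2
```

```bash

python3 -m crank '[{"tx":0,"ty":0,"tz":0,"spin":0,"fingers":0.02},{"tx":0,"ty":0,"tz":0,"spin":0,"fingers":0.02},{"tx":0,"ty":0,"tz":0,"spin":0,"fingers":0.02},{"tx":0,"ty":0,"tz":0,"spin":0,"fingers":0.02},{"tx":0,"ty":0,"tz":0,"spin":0,"fingers":0.02}]'
python3 go.py 0.5342 0.207 0.036 76.1
```

```text
clock: 12.37
eef_pos: [0.5336, 0.2035, 0.0361]
tool_rot: [[0.24, 0.971, -0.001], [0.971, -0.24, -0.005], [-0.005, -0.0, -1.0]]
force: [2.1, -9.0, 3.7]
finger_gap: 0.0314
gripper_force: 25.2
shift [ 0.0036 -0.0003  0.0001] spin 0.0 pos [0.5336 0.2035 0.0361] clock 12.37 F [ 2.06 -8.96  3.69] gap 0.0314 grip 25.2
```

```bash

python3 -m crank '[{"tx":0.0004,"ty":0,"tz":0,"spin":0,"fingers":0.02},{"tx":0.0005,"ty":0,"tz":-0.0002,"spin":0,"fingers":0.02},{"tx":0.0005,"ty":0,"tz":-0.0002,"spin":0,"fingers":0.02},{"tx":0.0005,"ty":0,"tz":-0.0002,"spin":0,"fingers":0.02},{"tx":0.0005,"ty":0,"tz":-0.0002,"spin":0,"fingers":0.02},{"tx":0.0005,"ty":0,"tz":-0.0002,"spin":0,"fingers":0.02},{"tx":0.0005,"ty":0,"tz":-0.0002,"spin":0,"fingers":0.02},{"tx":0.0005,"ty":0,"tz":-0.0002,"spin":0,"fingers":0.02}]'
python3 go.py 0.5342 0.207 0.036 76.1
```

```text
clock: 13.03
eef_pos: [0.5336, 0.2035, 0.0361]
tool_rot: [[0.24, 0.971, -0.002], [0.971, -0.24, -0.006], [-0.006, -0.0, -1.0]]
force: [0.8, -9.7, 3.1]
finger_gap: 0.0311
gripper_force: 25.1
shift [ 0.0036 -0.0003  0.0001] spin -0.0 pos [0.5336 0.2035 0.0361] clock 13.03 F [ 0.82 -9.7   3.13] gap 0.0311 grip 25.1
```

```bash

python3 -m crank '[{"tx":-0.001,"ty":0,"tz":0,"spin":0,"fingers":0.02},{"tx":-0.0015,"ty":0,"tz":0,"spin":0,"fingers":0.028},{"tx":-0.002,"ty":0,"tz":0,"spin":0,"fingers":0.036},{"tx":-0.002,"ty":0,"tz":0,"spin":0,"fingers":0.045},{"tx":-0.002,"ty":0,"tz":0,"spin":0,"fingers":0.06},{"tx":-0.002,"ty":0,"tz":0,"spin":0,"fingers":0.065},{"tx":-0.002,"ty":0,"tz":0,"spin":0,"fingers":0.065}]'
python3 go.py 0.5336 0.2035 0.036 76.1
python3 -m crank '[{"tx":0,"ty":0,"tz":-0.02,"spin":0,"fingers":0.065},{"tx":0,"ty":0,"tz":-0.05,"spin":0,"fingers":0.065},{"tx":0,"ty":0,"tz":-0.08,"spin":0,"fingers":0.065},{"tx":0,"ty":0,"tz":-0.11,"spin":0,"fingers":0.03},{"tx":0,"ty":0,"tz":-0.13,"spin":0,"fingers":0},{"tx":0,"ty":0,"tz":-0.14,"spin":0,"fingers":0},{"tx":0,"ty":0,"tz":-0.14,"spin":0,"fingers":0},{"tx":0,"ty":0,"tz":-0.14,"spin":0,"fingers":0}]'
python3 go.py 0.556 0.296 0.14 76.1
python3 - <<'E'
from h import *
s=read_state();d=optics.snapshot("wrist");im=d["pixels"][:,:,::-1].copy()
for p in proj(d,[[.556,.296,.117],[.5342,.207,.071]],s):print(p);cv2.circle(im,tuple(int(q) for q in p.round()),3,(0,0,255),1)
np.savez("w5.npz",**d,eef_pos=s["eef_pos"],tool_rot=s["tool_rot"]);cv2.imwrite("pics/w5.png",im)
E
```

```text
clock: 13.62
eef_pos: [0.5336, 0.2046, 0.0361]
tool_rot: [[0.239, 0.971, -0.001], [0.971, -0.239, 0.001], [0.0, -0.001, -1.0]]
force: [0.3, -0.4, -0.3]
finger_gap: 0.0649
gripper_force: 0.0
shift [-0.001   0.0003  0.0001] spin 0.02 pos [0.5336 0.2046 0.0361] clock 13.62 F [ 0.27 -0.39 -0.34] gap 0.0649 grip 0.0
clock: 14.28
eef_pos: [0.5338, 0.2042, 0.1759]
tool_rot: [[0.239, 0.971, -0.0], [0.971, -0.239, 0.0], [0.0, -0.0, -1.0]]
force: [0.7, 0.6, -0.8]
finger_gap: 0.0042
gripper_force: 0.0
shift [ 0.0944 -0.0004  0.0359] spin 0.01 pos [0.5338 0.2042 0.1759] clock 14.28 F [ 0.69  0.6  -0.82] gap 0.0042 grip 0.0
[320.27046118  76.40768613]
[320.36927035 195.4802838 ]
```

View pics/w5.png

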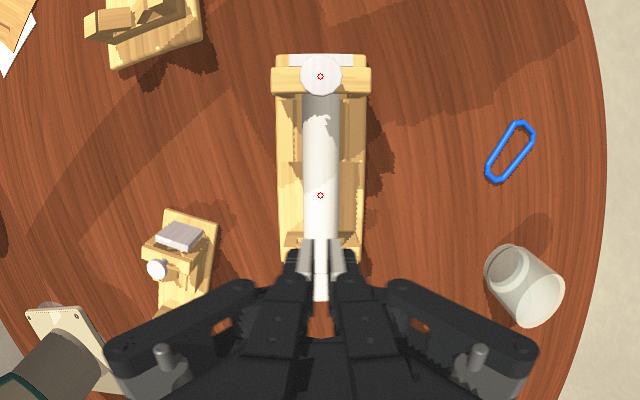

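The cap centre is at (321,76), on my predicted point, and the torch lies under the bridge. I'll move over the cap.

```bash

python3 -m crank '[{"tx":0.03,"ty":0,"tz":0,"spin":0,"fingers":0},{"tx":0.06,"ty":0,"tz":0,"spin":0,"fingers":0},{"tx":0.085,"ty":0,"tz":0,"spin":0,"fingers":0},{"tx":0.0945,"ty":0,"tz":0.01,"spin":0,"fingers":0},{"tx":0.0945,"ty":0,"tz":0.03,"spin":0,"fingers":0},{"tx":0.0945,"ty":0,"tz":0.042,"spin":0,"fingers":0},{"tx":0.0945,"ty":0,"tz":0.046,"spin":0,"fingers":0},{"tx":0.0945,"ty":0,"tz":0.046,"spin":0,"fingers":0}]'
python3 go.py 0.556 0.296 0.107 76.1
```

```text
clock: 15.0
eef_pos: [0.5541, 0.2943, 0.1269]
tool_rot: [[0.24, 0.971, -0.006], [0.971, -0.24, -0.003], [-0.004, -0.005, -1.0]]
force: [-0.2, 0.5, -0.1]
finger_gap: -0.0001
gripper_force: 0.0
shift [0.0022 0.0015 0.0199] spin 0.01 pos [0.5541 0.2943 0.1269] clock 15.0 F [-0.24  0.51 -0.08] gap -0.0001 grip 0.0
```

```bash

python3 -m crank '[{"tx":0.0005,"ty":0,"tz":0.003,"spin":0,"fingers":0},{"tx":0.0005,"ty":0,"tz":0.006,"spin":0,"fingers":0},{"tx":0.0005,"ty":0,"tz":0.008,"spin":0,"fingers":0},{"tx":0.0005,"ty":0,"tz":0.01,"spin":0,"fingers":0},{"tx":0.0005,"ty":0,"tz":0.012,"spin":0,"fingers":0},{"tx":0.0005,"ty":0,"tz":0.0125,"spin":0,"fingers":0}]'
python3 go.py 0.556 0.296 0.107 76.1
```

```text
clock: 15.5
eef_pos: [0.5568, 0.2963, 0.1178]
tool_rot: [[0.239, 0.971, 0.0], [0.971, -0.239, 0.0], [0.0, 0.0, -1.0]]
force: [0.1, -0.1, 0.4]
finger_gap: -0.0003
gripper_force: 0.0
shift [-0.0004 -0.0007  0.0108] spin 0.01 pos [0.5568 0.2963 0.1178] clock 15.5 F [ 0.12 -0.14  0.42] gap -0.0003 grip 0.0
```

```bash

python3 -m crank '[{"tx":0,"ty":0,"tz":0.001,"spin":0,"fingers":0},{"tx":0,"ty":0,"tz":0.002,"spin":0,"fingers":0},{"tx":0,"ty":0,"tz":0.003,"spin":0,"fingers":0},{"tx":0,"ty":0,"tz":0.003,"spin":0,"fingers":0}]'
python3 go.py 0.556 0.296 0.107 76.1
```

```text
clock: 15.83
eef_pos: [0.557, 0.2964, 0.1152]
tool_rot: [[0.239, 0.971, 0.001], [0.971, -0.239, 0.0], [0.0, 0.0, -1.0]]
force: [-0.4, -0.0, 2.5]
finger_gap: -0.0001
gripper_force: 1.4
shift [-0.0006 -0.0008  0.0082] spin 0.01 pos [0.557  0.2964 0.1152] clock 15.83 F [-0.39 -0.04  2.53] gap -0.0001 grip 1.4
```

```bash

python3 -m crank '[{"tx":0,"ty":-0.0003,"tz":0.001,"spin":0,"fingers":0},{"tx":0,"ty":-0.0005,"tz":0.002,"spin":0,"fingers":0},{"tx":0,"ty":-0.0005,"tz":0.003,"spin":0,"fingers":0},{"tx":0,"ty":-0.0005,"tz":0.004,"spin":0,"fingers":0},{"tx":0,"ty":-0.0005,"tz":0.005,"spin":0,"fingers":0},{"tx":0,"ty":-0.0005,"tz":0.006,"spin":0,"fingers":0}]'
python3 go.py 0.556 0.296 0.107 76.1
```

```text
clock: 16.33
eef_pos: [0.5569, 0.2964, 0.1089]
tool_rot: [[0.239, 0.971, 0.001], [0.971, -0.239, -0.0], [0.0, 0.001, -1.0]]
force: [0.1, -1.2, 2.9]
finger_gap: -0.0002
gripper_force: 1.6
shift [-0.0006 -0.0007  0.0019] spin 0.01 pos [0.5569 0.2964 0.1089] clock 16.33 F [ 0.14 -1.23  2.89] gap -0.0002 grip 1.6
```

```bash

python3 -m crank '[{"tx":0,"ty":0,"tz":0.0005,"spin":0,"fingers":0},{"tx":0,"ty":0,"tz":0.001,"spin":0,"fingers":0},{"tx":0,"ty":0,"tz":0.001,"spin":0,"fingers":0}]'
python3 go.py 0.556 0.296 0.107 76.1
```

```text
clock: 16.58
eef_pos: [0.5566, 0.2965, 0.1078]
tool_rot: [[0.239, 0.971, 0.001], [0.971, -0.239, 0.0], [0.0, 0.001, -1.0]]
force: [1.8, -0.5, 3.1]
finger_gap: 0.0
gripper_force: 1.3
shift [-0.0007 -0.0005  0.0008] spin 0.01 pos [0.5566 0.2965 0.1078] clock 16.58 F [ 1.84 -0.47  3.11] gap 0.0 grip 1.3
```

```bash

python3 -m crank '[{"tx":0,"ty":0,"tz":0.0003,"spin":0,"fingers":0},{"tx":0,"ty":0,"tz":0.0006,"spin":0,"fingers":0},{"tx":0,"ty":0,"tz":0.0006,"spin":0,"fingers":0}]'
python3 go.py 0.556 0.296 0.107 76.1
```

```text
clock: 16.83
eef_pos: [0.5565, 0.2966, 0.1073]
tool_rot: [[0.239, 0.971, 0.0], [0.971, -0.239, 0.0], [0.0, 0.0, -1.0]]
force: [1.9, -0.1, 3.4]
finger_gap: 0.0003
gripper_force: 1.5
shift [-0.0007 -0.0004  0.0003] spin 0.01 pos [0.5565 0.2966 0.1073] clock 16.83 F [ 1.92 -0.1   3.42] gap 0.0003 grip 1.5
```

```bash

python3 -m crank '[{"tx":0,"ty":0,"tz":0.0002,"spin":0,"fingers":0},{"tx":0,"ty":0,"tz":0.0004,"spin":0,"fingers":0},{"tx":0,"ty":0,"tz":0.0004,"spin":0,"fingers":0}]'
python3 go.py 0.556 0.296 0.107 76.1
```

```text
clock: 17.08
eef_pos: [0.5565, 0.2966, 0.107]
tool_rot: [[0.239, 0.971, 0.001], [0.971, -0.239, 0.0], [0.0, 0.0, -1.0]]
force: [1.8, -0.9, 4.0]
finger_gap: -0.0002
gripper_force: 1.9
shift [-0.0007 -0.0003  0.    ] spin 0.01 pos [0.5565 0.2966 0.107 ] clock 17.08 F [ 1.81 -0.9   3.96] gap -0.0002 grip 1.9
```

```bash

python3 -m crank '[{"tx":0,"ty":0,"tz":0.0002,"spin":0,"fingers":0},{"tx":0,"ty":0,"tz":0.0004,"spin":0,"fingers":0},{"tx":0,"ty":0,"tz":0.0004,"spin":0,"fingers":0}]'
python3 go.py 0.556 0.296 0.107 76.1
```

```text
clock: 17.33
eef_pos: [0.5565, 0.2966, 0.1069]
tool_rot: [[0.239, 0.971, 0.001], [0.971, -0.239, 0.0], [0.0, 0.0, -1.0]]
force: [0.8, -1.2, 5.9]
finger_gap: -0.0001
gripper_force: 2.8
shift [-0.0007 -0.0003 -0.0001] spin 0.01 pos [0.5565 0.2966 0.1069] clock 17.33 F [ 0.77 -1.21  5.89] gap -0.0001 grip 2.8
```

```bash

python3 -m crank '[{"tx":0,"ty":0,"tz":0.0001,"spin":0,"fingers":0},{"tx":0,"ty":0,"tz":0.0002,"spin":0,"fingers":0},{"tx":0,"ty":0,"tz":0.0002,"spin":0,"fingers":0}]'
python3 go.py 0.556 0.296 0.107 76.1
```

```text
clock: 17.58
eef_pos: [0.5565, 0.2966, 0.1069]
tool_rot: [[0.239, 0.971, 0.001], [0.971, -0.239, 0.0], [0.0, 0.001, -1.0]]
force: [0.3, -1.1, 6.5]
finger_gap: -0.0004
gripper_force: 3.2
shift [-0.0007 -0.0004 -0.0001] spin 0.01 pos [0.5565 0.2966 0.1069] clock 17.58 F [ 0.31 -1.05  6.52] gap -0.0004 grip 3.2
```

The pad is bearing on the barrel. I'll step up to about 10.5 N on the cap and hold.

```bash

python3 -m crank '[{"tx":0,"ty":0,"tz":0.0003,"spin":0,"fingers":0},{"tx":0,"ty":0,"tz":0.0006,"spin":0,"fingers":0},{"tx":0,"ty":0,"tz":0.0006,"spin":0,"fingers":0}]'
python3 go.py 0.556 0.296 0.107 76.1
```

```text
clock: 17.83
eef_pos: [0.5566, 0.2966, 0.1069]
tool_rot: [[0.239, 0.971, 0.001], [0.971, -0.239, 0.0], [0.001, 0.001, -1.0]]
force: [0.6, -1.6, 8.0]
finger_gap: 0.0002
gripper_force: 4.4
shift [-0.0008 -0.0004 -0.0001] spin 0.01 pos [0.5566 0.2966 0.1069] clock 17.83 F [ 0.61 -1.56  8.01] gap 0.0002 grip 4.4
```

```bash

python3 -m crank '[{"tx":0,"ty":0,"tz":0.0003,"spin":0,"fingers":0},{"tx":0,"ty":0,"tz":0.0005,"spin":0,"fingers":0},{"tx":0,"ty":0,"tz":0.0005,"spin":0,"fingers":0},{"tx":0,"ty":0,"tz":0.0005,"spin":0,"fingers":0}]'
python3 go.py 0.556 0.296 0.107 76.1
```

```text
clock: 18.17
eef_pos: [0.5566, 0.2966, 0.1069]
tool_rot: [[0.239, 0.971, 0.001], [0.971, -0.239, 0.0], [0.001, 0.001, -1.0]]
force: [-1.1, -0.8, 11.7]
finger_gap: 0.0002
gripper_force: 5.4
shift [-0.0008 -0.0004 -0.0001] spin 0.01 pos [0.5566 0.2966 0.1069] clock 18.17 F [-1.14 -0.82 11.74] gap 0.0002 grip 5.4
```

```bash

python3 -m crank '[{"tx":0,"ty":0,"tz":0,"spin":0,"fingers":0},{"tx":0,"ty":0,"tz":0,"spin":0,"fingers":0},{"tx":0,"ty":0,"tz":0,"spin":0,"fingers":0},{"tx":0,"ty":0,"tz":0,"spin":0,"fingers":0}]'
python3 -m crank '[{"tx":0,"ty":0,"tz":0,"spin":0,"fingers":0},{"tx":0,"ty":0,"tz":0,"spin":0,"fingers":0},{"tx":0,"ty":0,"tz":0,"spin":0,"fingers":0},{"tx":0,"ty":0,"tz":0,"spin":0,"fingers":0}]'
```

```text
clock: 18.5
eef_pos: [0.5566, 0.2967, 0.1068]
tool_rot: [[0.239, 0.971, 0.001], [0.971, -0.239, 0.0], [0.001, 0.001, -1.0]]
force: [-0.5, -2.3, 11.6]
finger_gap: 0.0
gripper_force: 5.4
clock: 18.83
eef_pos: [0.5566, 0.2966, 0.1069]
tool_rot: [[0.239, 0.971, 0.001], [0.971, -0.239, 0.0], [0.001, 0.001, -1.0]]
force: [-0.8, -1.4, 10.9]
finger_gap: 0.0004
gripper_force: 5.4
```

That was about 11 N on the cap, so about 7.5 N at the pad, held for over 0.6 s. I'll lift off and check.

```bash

python3 -m crank '[{"tx":0,"ty":0,"tz":-0.002,"spin":0,"fingers":0},{"tx":0,"ty":0,"tz":-0.008,"spin":0,"fingers":0},{"tx":0,"ty":0,"tz":-0.025,"spin":0,"fingers":0},{"tx":0,"ty":0,"tz":-0.05,"spin":0,"fingers":0},{"tx":-0.03,"ty":0,"tz":-0.07,"spin":0,"fingers":0},{"tx":-0.06,"ty":0,"tz":-0.08,"spin":0,"fingers":0},{"tx":-0.09,"ty":0,"tz":-0.08,"spin":0,"fingers":0},{"tx":-0.09,"ty":0,"tz":-0.08,"spin":0,"fingers":0}]'
python3 - <<'E'
from h import *
d=optics.snapshot("wrist");cv2.imwrite("pics/w6.png",d["pixels"][:,:,::-1])
E
```

```text
clock: 19.5
eef_pos: [0.5323, 0.2055, 0.1851]
tool_rot: [[0.242, 0.97, -0.003], [0.97, -0.242, -0.002], [-0.003, -0.003, -1.0]]
force: [-1.1, 0.1, -0.2]
finger_gap: 0.0002
gripper_force: 0.0
```

View pics/w6.png

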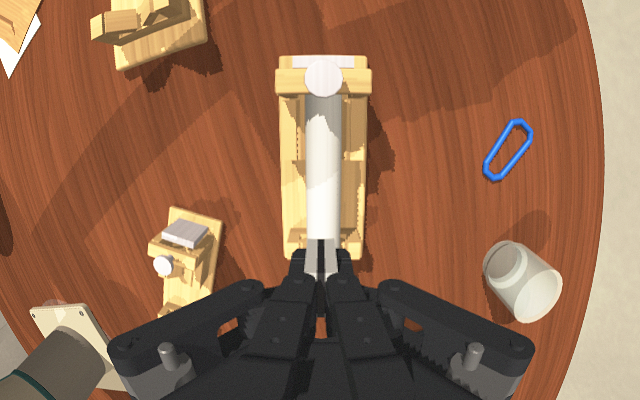

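The torch lies straight in the Vs under the bridge. The cap is down at (323,78), the jar and carabiner are where they were, and the arm is clear.

```bash
python3 -c "
from bench import sign_off;print(sign_off())"
```

```text
the job is handed in; nothing more can be done
None
```

The torch is in its dock with its tail pressed on the contact plate at about 7 N (9 N measured, less about 2 N of sliding friction), the plunger is clamped at about 11 N on the cap (roughly 7.5 N at the pad), both held for over half a second, and the job was handed in at about 19.5 s with the arm clear.

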